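# Check the garage supply block with the tester pen and hold it up for reading

## Task

Draw the tester pen out of its slanted holder and touch its metal tip onto the top of the round brass terminal of the opened supply block, then onto the top of the square one, resting about half a second on each. Then lift the pen at least 20 cm above the bench, turn it level so that its white window faces straight up, and finish while still holding it there, still and clear of everything. Leave the other things on the bench alone.

Things in the scene. Friction and masses are not known exactly. Their poses are not given: they have to be found in the camera images.
- tester: Tester pen, loose, about 90 g: black box body 24 mm wide (y), 20 mm thick (z), from x = -48 to +50 mm, then a grey tapered nose and steel pin; 140 mm long in all. Origin mid-section, a good place to grip across the 24 mm width. x: along the pen to its tip; z: out of the face with the white window. Starts in the holder, tip down, x 45 deg below level and away from the robot, window up and away.
- tester_tip (a point): Centre of the 8 mm steel ball at the tip of the pen, 88 mm from the pen's origin along its x axis; the ball touches a surface when this point is 4 mm from it.
- holder: Plywood holder, fixed: base plate 110 x 80 x 10 mm (x -5 to 105) and a 45 deg sleeve, 38 mm wide outside, lip 86 mm high; a 14 mm wide tongue runs on under the pen to the pen's x = -15 mm. Origin on the bench 95 mm below the seated pen's origin; x: level direction the seated pen's tip points. The sleeve covers the pen from its x = +32 mm on, 2 to 3 mm play; the pen pulls out along its own -x, free after 65 mm.
- block: Opened electrical supply block fixed to the bench: grey base 100 (x) x 170 (y) x 30 mm, black deck whose top is 36 mm above the bench, a rib 10 mm higher and 6 mm thick along x across the middle, a conduit stub on the +x side. Origin at the centre of its underside, z up. Two brass terminals stand about 42 mm either side of the middle along y; which is on which side varies.
- round_terminal: Round brass terminal, 26 mm in diameter, 12 mm high, with a slot across its top. Origin at the centre of its underside, on the deck; z up; rigid, its top 48 mm above the bench.
- square_terminal: Square brass terminal, 26 x 26 mm, 12 mm high, plain top. Origin at the centre of its underside, on the deck; z up; rigid, its top 48 mm above the bench.
- screwdriver: Screwdriver with a green handle lying on the bench along its x axis; a bystander, leave it alone.
- jar: Glass jar with a steel cap, 60 mm in diameter, 85 mm high, standing; origin at the centre of its underside; a bystander, leave it alone.
- spray_can: Steel can with a paper label, 56 mm in diameter, 150 mm high, standing; origin at the centre of its underside; a bystander, leave it alone.
- tin: Open aluminium tin, 72 mm in diameter, 60 mm high, standing; origin at the centre of its underside; a bystander, leave it alone.
There are look-alikes about, which are no part of the job. What is meant by the tester is not orange, and is the smaller of those in its own colour. Of the things like the block, leave any that is brown; of the rest the larger one is meant.

How it is judged (in metres and radians):
On the way, in this order (a step that is already met when the one before it is completed fails the run):
1. the pen's tip rests on top of the round terminal (ball centre within 15 mm of its axis) for 0.2 s (horizontal distance between tester_tip and round_terminal below 0.015 m and z of tester_tip in the frame of round_terminal above 0.013 m and contact force between tester and round_terminal above 0.2 N), for 0.2 s.
2. the pen's tip rests on top of the square terminal (ball centre within 15 mm of its axis) for 0.2 s (horizontal distance between tester_tip and square_terminal below 0.015 m and z of tester_tip in the frame of square_terminal above 0.013 m and contact force between tester and square_terminal above 0.2 N), for 0.2 s.
At the end, for the whole second after the job is handed in: The pen is held by the fingers, its origin more than 200 mm and its tip more than 180 mm above the bench, its window facing up within 15 deg (0.26 rad), still (under 20 mm/s and 0.15 rad/s), and not touching the holder or the block (height (world z) of tester above 0.2 m and height (world z) of tester_tip above 0.18 m and angle between tester's own z axis and vertical below 0.26 rad and contact force between tester and the fingers above 1 N and linear speed of tester below 0.02 m/s and angular speed of tester below 0.15 rad/s and contact force between tester and holder below 0.05 N and contact force between tester and block below 0.05 N); the arm keeps its last pose, push and grip.
It fails at once if a bystander (screwdriver, jar, spray can, tin) is moved more than 25 mm (distance of any of screwdriver, jar, spray_can, tin from where it was at the start of the episode above 0.025 m).
It also fails if it takes over 51 s, if anything falls off the work surface, if the arm or the gripper's body presses on something with over 40 N, if the wrist force passes 120 N, or if a joint passes its speed limit or range.

## Robot

A 6-joint arm with a two-finger parallel gripper is mounted at the origin on the work surface. World frame = base frame: x ahead of the robot, y to its left, z up, the work surface at z = 0. Lengths are in m, angles in degrees, forces in N, time in s.
With the tool pointing down it reaches from about 0.275 to 0.825 m from the base axis. Payload 4.9 kg.
Tool frame: the origin (TCP) lies on the centre line of the jaws, within the pads' length; the fingertips stand 8 mm ahead of it and the grasp point (between the pads) lies 11 mm behind it; y points along the fingers, x is the direction in which the jaws open and shut, and the axes are right-handed (so a half turn about y gives the same grasp; the last joint's range is limited). The gripper opens to 85 mm and grips with 20 to 120 N. Pads are 22 mm wide; open, the fingers measure 114 mm over their backs; the gripper's body (76 mm by 85 mm) begins 54 mm behind the grasp point. The pads swing forward as they close: fully open they stand 13 mm farther back than shut.
Start: joints at [58.831, 18.69, -11.035, 60.275, 0, 82.311], TCP at [0.219, 0.504, 0.239] pointing down, gripper open.
Joint ranges: [-152.03, 152.03], [-55.5, 102.48], [-74.3, 77.21], [-110.64, 120.58], [-84.22, 78.4], [-180, 180]. Speed limits (degrees/s): [147.25, 147.25, 180, 180, 180, 180].

## Interface

Orientations are given as [roll, pitch, yaw] about the fixed x, y, z axes, in that order (R = Rz(yaw) Ry(pitch) Rx(roll)).
In Python, from cell import r, imaging, job gives the robot as it stands.
- The arm moves only by the shell command python3 -m inch 'ROWS' [FORCE]. ROWS is JSON, a list of rows, each an object of numbers: "x", "y", "z": the shift along the tool's x, y, z as a fraction of full scale; "ax", "ay", "az": the turn, a rotation vector about the tool's x, y, z as a fraction of full scale; "hand": the closure, from -1 (fully open) to 1 (shut). In form: [{"x": .., "y": .., "z": .., "ax": .., "ay": .., "az": .., "hand": ..}, ...]. A call has 1 to 8 rows; each row is the pose to reach, as a shift and turn from the pose measured when the call began, along the tool's axes at that moment; what a row does not reach only later rows make up. Full scale, the value 1, is 0.4 m for a shift and 45 degrees for a turn. A row lasts 1/8 s, in which the tool goes at most 62.5 mm and 10.7 degrees, less where a joint would pass 70% of its speed; a pose out of reach is approached as far as the arm can. A call with a number of a shift or a turn outside -1 to 1 is refused whole. A call with a gripper value outside its range is refused whole. The fingers move at their own pace and stop on an object; FORCE is the grip in N (left out, the last holds). Time passes only in rows, so rows that repeat a pose let the fingers close. It gives the time, the measured TCP pose, the force and the opening at its end, in the units of the state.
- r.sense(): the state, without advancing time (a new reading comes with each control period).
- imaging.get_image(name): name is "side" or "top" or "wrist"; returns (picture, depth): 480x640x3 uint8, blue, green, red; 480x640 float32, m along the optical axis (not along the pixel's ray), 0 where there is no reading.
- imaging.get_calibration(name): a dict with "mtx" (3x3 intrinsics, pixels), "pose" (4x4, takes a point from camera to world coordinates); the wrist camera has in their place "tool_from_camera" (4x4, takes a point from camera to tool coordinates, whose origin is the TCP and whose axes are the tool frame's). Camera axes: x right, y down, z forward; pixel columns grow to the right and rows downward; lengths in m; the calibration is good to about 2 mm. A picture is of the moment at which its call begins: read the wrist's pose just before it. get_calibration takes no time and is no camera call.
- job.job_done(): hands the job in, once; it reports no verdict.
The state is a dict: "time_s": time; "qpos": joint angles; "dq": joint speeds; "joint_efforts": joint torques, N m; "tool_pos": TCP position; "eef_rot": TCP orientation; "force": force on the tool from outside, world axes, zero at the start; "torque": the same for the moment, N m; "grip_width": opening from 0.0 (shut) to 1.0 (fully open).
Only numpy, scipy, OpenCV 4.12 (cv2) and the standard library are available. Lean on these libraries where they do the work, as an engineer would, in place of code of your own. Each camera call takes 0.05 s, during which the arm holds its last target.

## Working session

There is one attempt and no reset: what is moved stays moved. The work goes in short steps, Python scripts to look and compute and a shell command to move; the robot and the scene stay as the last step left them, time stands still between calls to the robot, and variables do not carry over. Pictures are saved under pics/ and viewed, and the job is handed in when it is done.

```bash
ls; mkdir -p pics; python3 - <<'E'
from cell import r, imaging, job
import cv2,numpy as np
print(r.sense())
for n in ["side","top","wrist"]:
    im,d=imaging.get_image(n); cv2.imwrite(f"pics/{n}0.png",im); np.savez(f"{n}0.npz",im=im,d=d)
    c=imaging.get_calibration(n); print(n,{k:np.round(v,4).tolist() for k,v in c.items()})
E
```

```text
pics
{'time_s': 0.0, 'qpos': array([ 5.88311998e+01,  1.87327544e+01, -1.10923068e+01,  6.02756405e+01,
        3.42794295e-04,  8.23122793e+01]), 'dq': array([ 0.00137326, -0.02545534,  0.01697322, -0.03291887,  0.0224406 ,
       -0.04864371]), 'joint_efforts': array([-3.70524622e-04, -4.43398833e+01,  2.62441546e+01,  1.56387384e-02,
       -2.76867058e-04,  3.45154604e-06]), 'tool_pos': array([0.21881896, 0.50396631, 0.23849438]), 'eef_rot': array([-89.98618902,   0.09975073,  66.51893224]), 'force': array([0.54583101, 0.58588805, 0.18576882]), 'torque': array([-0.00491123,  0.02805162,  0.02702812]), 'grip_width': 1.0006494664183199}
side {'mtx': [[440.5984, 0.0, 323.3727], [0.0, 440.5984, 236.0597], [0.0, 0.0, 1.0]], 'pose': [[-0.9734, -0.1241, 0.1928, 0.4133], [-0.2293, 0.5259, -0.8191, 0.8273], [0.0003, -0.8415, -0.5403, 0.6427], [0.0, 0.0, 0.0, 1.0]]}
top {'mtx': [[495.7473, 0.0, 306.8678], [0.0, 495.7473, 242.0492], [0.0, 0.0, 1.0]], 'pose': [[0.1132, -0.9717, 0.2075, 0.3893], [-0.9936, -0.1096, 0.0291, -0.0385], [-0.0055, -0.2095, -0.9778, 1.1882], [0.0, 0.0, 0.0, 1.0]]}
wrist {'mtx': [[344.3078, 0.0, 316.725], [0.0, 344.3078, 238.0492], [0.0, 0.0, 1.0]], 'tool_from_camera': [[1.0, 0.0006, 0.0002, 0.0009], [-0.0001, -0.2725, 0.9622, -0.134], [0.0006, -0.9622, -0.2725, 0.0693], [0.0, 0.0, 0.0, 1.0]]}
```

View pics/top0.png

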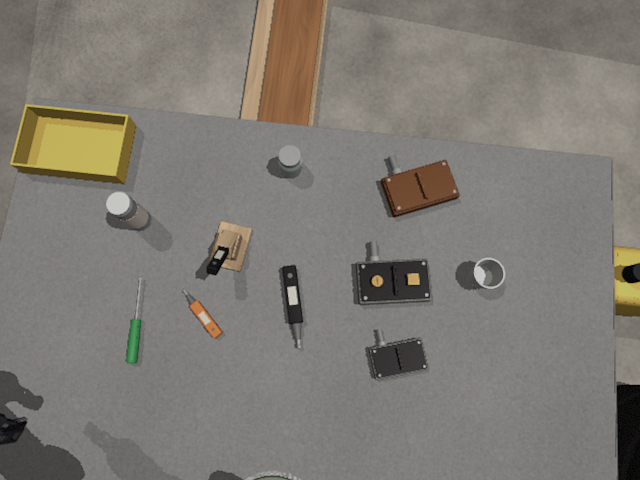

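View pics/side0.png

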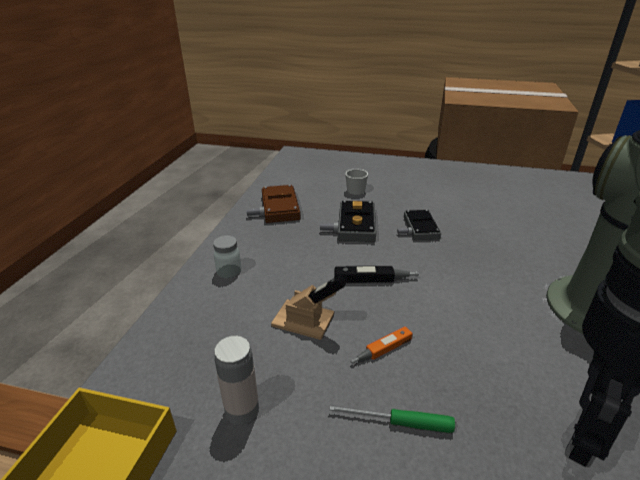

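View pics/wrist0.png

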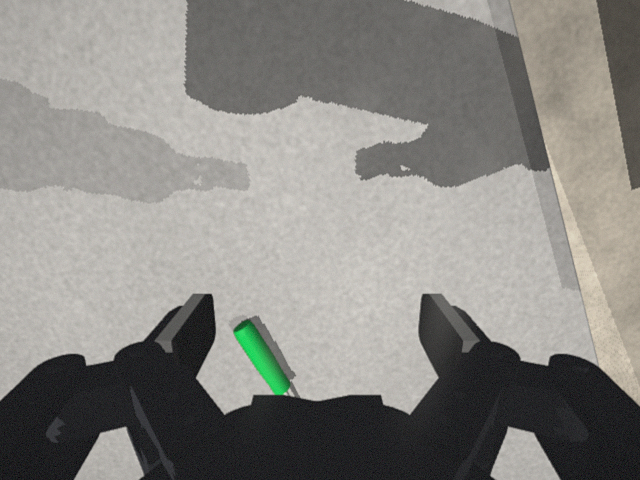

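Top view: pens are black in the holder (218,258), a larger black pen lying loose (292,295) and an orange one (205,318), so the tester is the one in the holder. Blocks are brown (420,188), large black (394,281, with brass terminals) and small black (398,358), so the block is the large black one. Next I'll check with a close crop and measure.

```bash
cat > h.py <<'E'
import numpy as np,cv2
from cell import r, imaging, job
from scipy.spatial.transform import Rotation as R
def cloud(n,d):
    c=imaging.get_calibration(n);K=c["mtx"]
    v,u=np.mgrid[0:480,0:640]
    p=np.stack([(u-K[0,2])/K[0,0]*d,(v-K[1,2])/K[1,1]*d,d],-1)
    if n=="wrist":
        s=r.sense();T=np.eye(4);T[:3,:3]=R.from_euler('xyz',s['eef_rot'],degrees=True).as_matrix();T[:3,3]=s['tool_pos'];T=T@c["tool_from_camera"]
    else: T=c["pose"]
    return p@T[:3,:3].T+T[:3,3]
E
python3 - <<'E'
from h import *
z=np.load("top0.npz");P=cloud("top",z['d']);np.save("P.npy",P);im=z['im']
a=cv2.resize(im[205:290,180:280],None,fx=4,fy=4,interpolation=cv2.INTER_CUBIC)
b=cv2.resize(im[235:320,350:450],None,fx=4,fy=4,interpolation=cv2.INTER_CUBIC)
cv2.imwrite("pics/crop0.png",np.hstack([a,b]))
s=np.load("side0.npz");c=cv2.resize(s['im'][250:350,260:430],None,fx=4,fy=4,interpolation=cv2.INTER_CUBIC);cv2.imwrite("pics/crop1.png",c)
for n,(u,v) in dict(pentop=(213,268),win=(220,254),pmid=(217,260),round=(377,281),square=(413,279),deck=(385,300),bench=(330,220),can=(121,203),jar=(289,155),tin=(489,273),hold=(235,235),c1=(359,262),c2=(428,262),c3=(430,302),c4=(360,304)).items(): print(n,P[v,u].round(4))
# brass
hsv=cv2.cvtColor(im,cv2.COLOR_BGR2HSV)
m=cv2.inRange(hsv,(12,110,90),(32,255,255));m[:, :350]=0;m[:,450:]=0;m[:235]=0;m[320:]=0
n,l,st,ce=cv2.connectedComponentsWithStats(m)
for i in range(1,n):
    if st[i,4]>20:
        q=P[l==i];q=q[(q[:,2]>.03)];print(st[i],ce[i],np.median(q,0).round(4),q.mean(0).round(4))
S=cloud("side",s['d']);np.save("S.npy",S)
for u,v in [(318,296),(330,288),(338,281)]: print('side',S[v,u].round(4))
E
```

```text
pentop [0.5336 0.1872 0.134 ]
win [0.5719 0.1845 0.0965]
pmid [0.5548 0.1853 0.1146]
round [ 0.5578 -0.176   0.0488]
square [ 0.5718 -0.2583  0.0485]
deck [ 0.5176 -0.1996  0.0364]
bench [ 0.7027 -0.0537  0.002 ]
can [0.6511 0.4061 0.1486]
jar [0.8284 0.0603 0.0838]
tin [ 0.614  -0.4472  0.0043]
hold [0.6286 0.1656 0.0504]
c1 [ 0.6017 -0.1325  0.0257]
c2 [ 0.6246 -0.3003  0.0028]
c3 [ 0.5292 -0.312  -0.0012]
c4 [ 0.5029 -0.1439  0.0259]
[407 273  13  12 139] [413.15107914 278.60431655] [ 0.5728 -0.2587  0.0481] [ 0.5732 -0.2588  0.0469]
[371 275  12  12  99] [376.94949495 280.63636364] [ 0.5586 -0.1762  0.0476] [ 0.5573 -0.1746  0.0582]
side [0.5724 0.1964 0.088 ]
side [0.5485 0.1982 0.1138]
side [0.5332 0.2002 0.1348]
```

View pics/crop0.png

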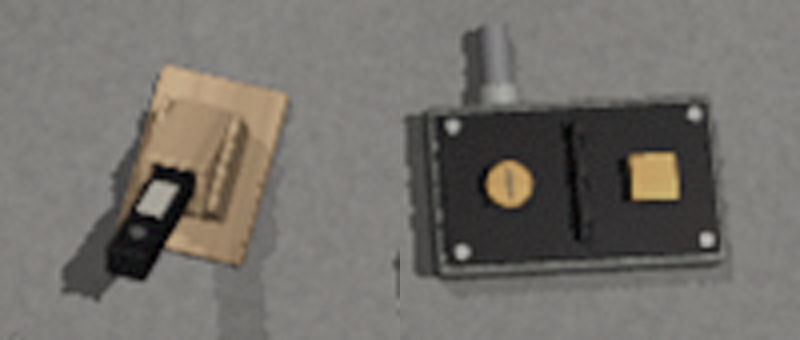

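View pics/crop1.png

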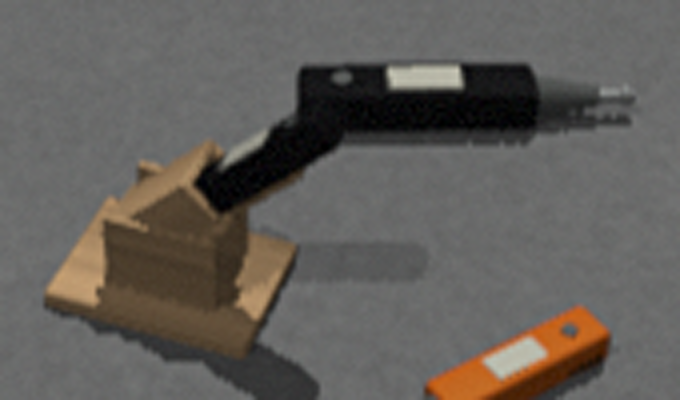

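Crops confirm it: the smaller black pen sits in the plywood holder, and the large block's round terminal is at (377,281) and the square one at (413,279). Next is the holder yaw and pen axis.

```bash
python3 - <<'E'
from h import *
P=np.load("P.npy");S=np.load("S.npy")
im=np.load("top0.npz")['im'];hs=cv2.cvtColor(im,cv2.COLOR_BGR2HSV)
# plate by colour projected onto z=0.01
roi=np.zeros((480,640),bool);roi[210:285,195:262]=1
m=roi&(hs[...,1]>60)&(hs[...,2]>60)
q=P[m&(P[...,2]<.02)&(P[...,2]>.004)]
rc=cv2.minAreaRect(q[:,:2].astype(np.float32)*1000);print("plate",len(q),rc,cv2.boxPoints(rc).round(1).tolist())
m=roi&(im.max(2)<60)&(P[...,2]>.07)
for nm,q in [("top",P[m]),("side",None)]:
    if q is None:
        i2=np.load("side0.npz")['im'];h2=cv2.cvtColor(i2,cv2.COLOR_BGR2HSV)
        q=S[(i2.max(2)<60)&(S[...,2]>.06)&(abs(S[...,0]-.555)<.06)&(abs(S[...,1]-.19)<.05)]
    c=q.mean(0);u,s,v=np.linalg.svd(q-c);print(nm,len(q),c.round(4),v[0].round(3),np.degrees(np.arctan2(-v[0,1]*np.sign(v[0,2]),-v[0,0]*np.sign(v[0,2]))))
    print(q.min(0).round(4),q.max(0).round(4), s)
    for z0 in np.arange(.08,.14,.01):
        w=q[abs(q[:,2]-z0)<.005]; 
        if len(w): print(round(z0,3),len(w),w.min(0).round(4),w.max(0).round(4))
E
```

```text
plate 689 ((609.234130859375, 181.57501220703125), (80.29507446289062, 109.21147155761719), 82.21892547607422) [[549.7000122070312, 149.1999969482422], [657.9000244140625, 134.39999389648438], [668.7999877929688, 214.0], [560.5999755859375, 228.6999969482422]]
top 268 [0.5492 0.1848 0.1211] [-0.183 -0.185  0.966] 45.23666200590856
[ 0.3893 -0.0385  0.0704] [0.5928 0.2032 1.1882] [1.60253366 0.31397221 0.1242547 ]
0.08 37 [0.5669 0.1731 0.0758] [0.5928 0.1951 0.0845]
0.09 19 [0.558  0.1742 0.0851] [0.5846 0.197  0.0949]
0.1 16 [0.5491 0.1746 0.0952] [0.5754 0.1961 0.1045]
0.11 35 [0.5382 0.1755 0.1054] [0.5636 0.1986 0.1149]
0.12 47 [0.5209 0.1772 0.1151] [0.553  0.201  0.1249]
0.13 95 [0.5213 0.1789 0.1251] [0.5447 0.2032 0.1346]
0.14 11 [0.5297 0.1797 0.1355] [0.5349 0.1969 0.1399]
side 469 [0.5528 0.1948 0.1075] [ 0.71  -0.029 -0.704] -2.370546529254135
[0.5196 0.1658 0.0649] [0.5949 0.2042 0.1377] [0.57941703 0.15045939 0.11252848]
0.08 62 [0.5611 0.1676 0.0756] [0.5935 0.1985 0.085 ]
0.09 63 [0.5474 0.1775 0.0851] [0.5851 0.1997 0.094 ]
0.1 59 [0.5406 0.1911 0.0952] [0.5756 0.2008 0.105 ]
0.11 68 [0.5331 0.1789 0.1053] [0.5655 0.2038 0.1149]
0.12 75 [0.5196 0.1785 0.1151] [0.5556 0.2042 0.1249]
0.13 112 [0.5202 0.1782 0.1251] [0.546  0.2034 0.135 ]
0.14 10 [0.5288 0.1791 0.1351] [0.5355 0.1999 0.1377]
```

```bash
cat >> h.py <<'E'
def need(pos,psi=None,pitch=0,Rt=None):
    # target tool: x heading psi, y down; pitch: turn about tool x (deg)
    s=r.sense();R0=R.from_euler('xyz',s['eef_rot'],degrees=True)
    d=R0.inv().apply(np.array(pos)-s['tool_pos'])/0.4
    if psi is not None: Rt=R.from_euler('xyz',[-90,0,psi],degrees=True)*R.from_euler('x',pitch,degrees=True)
    a=(R0.inv()*Rt).as_rotvec(degrees=True)/45 if Rt is not None else None
    print("t",round(s['time_s'],2),"pos",s['tool_pos'].round(4),"rpy",s['eef_rot'].round(2),"F",s['force'].round(2),"w",round(s['grip_width'],3))
    print("need xyz",d.round(4), "m",(d*.4).round(4),"rot",None if a is None else a.round(4))
E
python3 - <<'E'
from h import *
need([.5597,.1884,.20],82.2)
E
```

```text
t 0.15 pos [0.2189 0.5041 0.2387] rpy [-8.999e+01  8.000e-02  6.652e+01] F [ 0.02  0.39 -0.14] w 0.995
need xyz [-0.3844  0.097  -1.0959] m [-0.1538  0.0388 -0.4384] rot [-0.0005 -0.3484 -0.0016]
```

```bash
python3 -m inch '[{"x":-0.05,"y":0,"z":-0.125,"ay":-0.05,"hand":-1},{"x":-0.1,"z":-0.27,"ay":-0.1,"hand":-1},{"x":-0.15,"z":-0.4,"ay":-0.2,"hand":-1},{"x":-0.2,"z":-0.55,"ay":-0.3,"hand":-1},{"x":-0.26,"z":-0.7,"ay":-0.348,"hand":-1},{"x":-0.3,"y":0.05,"z":-0.83,"ay":-0.348,"hand":-1},{"x":-0.35,"y":0.05,"z":-0.95,"ay":-0.348,"hand":-1},{"x":-0.38,"y":0.05,"z":-1,"ay":-0.348,"hand":-1}]' 60
python3 - <<'E'
from h import *
need([.5597,.1884,.17],82.2)
E
```

```text
t 0.15 pos [0.2189 0.5041 0.2387] rpy [-8.999e+01  8.000e-02  6.652e+01] F [ 0.02  0.39 -0.14] w 0.995
need xyz [-0.3843  0.172  -1.096 ] m [-0.1537  0.0688 -0.4384] rot [-0.0005 -0.3484 -0.0016]validation failed for argument at $[0]...
```

```bash
python3 -m inch '[{"x":-0.05,"y":0,"z":-0.125,"ax":0,"ay":-0.05,"az":0,"hand":-1},{"x":-0.1,"y":0,"z":-0.27,"ax":0,"ay":-0.1,"az":0,"hand":-1},{"x":-0.15,"y":0,"z":-0.4,"ax":0,"ay":-0.2,"az":0,"hand":-1},{"x":-0.2,"y":0,"z":-0.55,"ax":0,"ay":-0.3,"az":0,"hand":-1},{"x":-0.26,"y":0,"z":-0.7,"ax":0,"ay":-0.348,"az":0,"hand":-1},{"x":-0.3,"y":0.05,"z":-0.83,"ax":0,"ay":-0.348,"az":0,"hand":-1},{"x":-0.35,"y":0.05,"z":-0.95,"ax":0,"ay":-0.348,"az":0,"hand":-1},{"x":-0.38,"y":0.05,"z":-1,"ax":0,"ay":-0.348,"az":0,"hand":-1}]' 60
python3 - <<'E'
from h import *
need([.5597,.1884,.17],82.2)
E
```

```text
time_s: 1.15
tool_pos: [0.5269, 0.203, 0.218]
eef_rot: [-89.9, 0.1, 82.0]
force: [-0.1, -0.3, -0.3]
grip_width: 1.0
t 1.15 pos [0.5269 0.203  0.218 ] rpy [-89.94   0.1   82.  ] F [-0.12 -0.27 -0.27] w 1.0
need xyz [-0.0244  0.1201 -0.0865] m [-0.0098  0.048  -0.0346] rot [-0.0012 -0.0043 -0.0022]
```

```bash
python3 -m inch '[{"x":-0.024,"y":0.02,"z":-0.086,"ax":0,"ay":-0.004,"az":0,"hand":-1},{"x":-0.024,"y":0.08,"z":-0.086,"ax":0,"ay":-0.004,"az":0,"hand":-1},{"x":-0.024,"y":0.12,"z":-0.086,"ax":0,"ay":-0.004,"az":0,"hand":-1},{"x":-0.024,"y":0.12,"z":-0.086,"ax":0,"ay":-0.004,"az":0,"hand":-1}]' 60
python3 - <<'E'
from h import *
need([.5597,.1884,.084],82.2)
im,d=imaging.get_image("wrist");cv2.imwrite("pics/w1.png",im)
E
```

```text
time_s: 1.65
tool_pos: [0.5579, 0.1885, 0.1684]
eef_rot: [-89.7, 0.2, 82.2]
force: [0.2, 0.6, -0.1]
grip_width: 1.005
t 1.65 pos [0.5579 0.1885 0.1684] rpy [-89.74   0.17  82.21] F [ 0.2   0.55 -0.14] w 1.005
need xyz [ 0.0009  0.211  -0.0054] m [ 0.0004  0.0844 -0.0022] rot [-0.0057  0.0002 -0.0037]
```

View pics/w1.png

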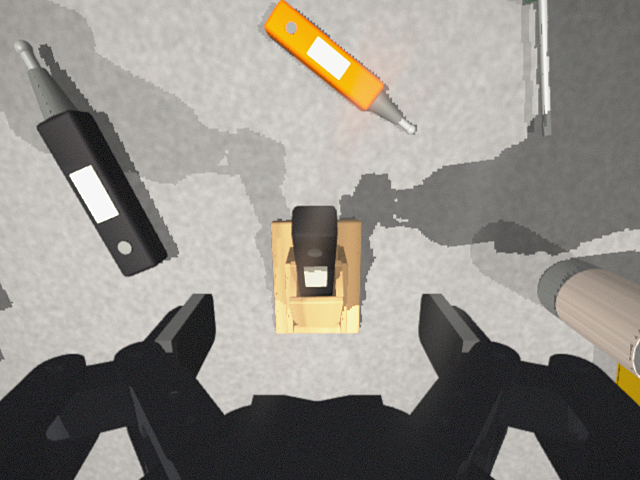

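The wrist view shows the pen centred at column 315 between the jaws (centre ~316) and square to them. Descending.

```bash
python3 -m inch '[{"x":0.001,"y":0.07,"z":-0.005,"ax":-0.005,"ay":0,"az":-0.003,"hand":-1},{"x":0.001,"y":0.14,"z":-0.005,"ax":-0.005,"ay":0,"az":-0.003,"hand":-1},{"x":0.001,"y":0.19,"z":-0.005,"ax":-0.005,"ay":0,"az":-0.003,"hand":-1},{"x":0.001,"y":0.211,"z":-0.005,"ax":-0.005,"ay":0,"az":-0.003,"hand":-1},{"x":0.001,"y":0.211,"z":-0.005,"ax":-0.005,"ay":0,"az":-0.003,"hand":-1}]' 60
python3 - <<'E'
from h import *
need([.5597,.1884,.084],82.2)
im,d=imaging.get_image("wrist");cv2.imwrite("pics/w2.png",im)
im,d=imaging.get_image("side");cv2.imwrite("pics/s2.png",cv2.resize(im[180:380,220:470],None,fx=3,fy=3))
E
```

```text
time_s: 2.33
tool_pos: [0.5606, 0.189, 0.0856]
eef_rot: [-90.1, -0.0, 82.2]
force: [-0.9, -0.1, 0.0]
grip_width: 1.002
t 2.33 pos [0.5606 0.189  0.0856] rpy [-9.010e+01 -1.000e-02  8.225e+01] F [-0.86 -0.15  0.04] w 1.002
need xyz [-0.0018  0.0041  0.0019] m [-0.0007  0.0016  0.0008] rot [0.0021 0.001  0.0001]
```

View pics/s2.png

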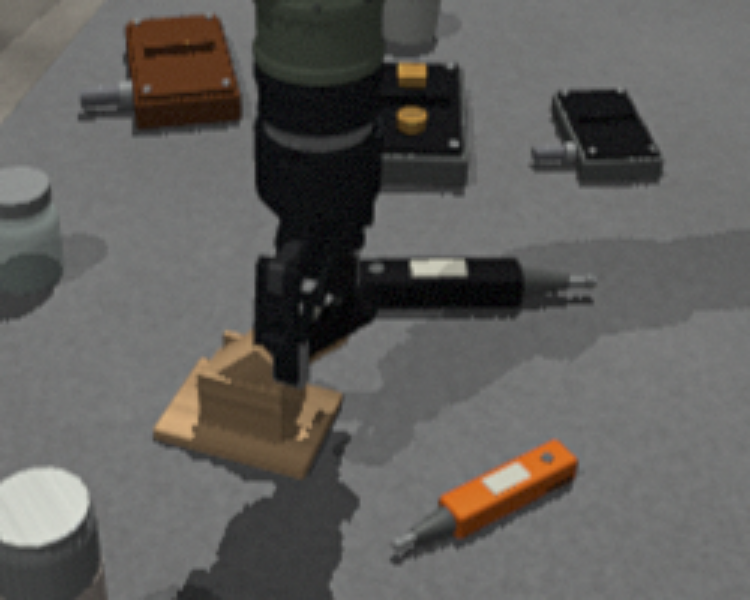

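View pics/w2.png

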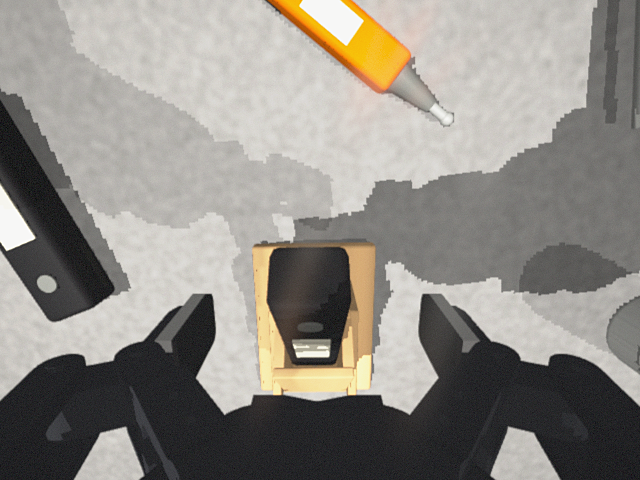

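Jaws straddle the pen body just above the sleeve. The pen reads ~2 mm towards tool -x (column 309), so I'll nudge that way and close.

```bash
python3 -m inch '[{"x":-0.004,"y":0.002,"z":0.002,"ax":0.002,"ay":0,"az":0,"hand":-1},{"x":-0.004,"y":0.002,"z":0.002,"ax":0.002,"ay":0,"az":0,"hand":0},{"x":-0.004,"y":0.002,"z":0.002,"ax":0.002,"ay":0,"az":0,"hand":1},{"x":-0.004,"y":0.002,"z":0.002,"ax":0.002,"ay":0,"az":0,"hand":1},{"x":-0.004,"y":0.002,"z":0.002,"ax":0.002,"ay":0,"az":0,"hand":1},{"x":-0.004,"y":0.002,"z":0.002,"ax":0.002,"ay":0,"az":0,"hand":1},{"x":-0.004,"y":0.002,"z":0.002,"ax":0.002,"ay":0,"az":0,"hand":1},{"x":-0.004,"y":0.002,"z":0.002,"ax":0.002,"ay":0,"az":0,"hand":1}]' 60
python3 - <<'E'
from h import *
th=np.radians(-7.8);d=.085*.7071
s=r.sense()['tool_pos']
need(s+[-d*np.cos(th),-d*np.sin(th),d])
im,d=imaging.get_image("wrist");cv2.imwrite("pics/w3.png",im)
E
```

```text
time_s: 3.42
tool_pos: [0.5603, 0.1876, 0.0857]
eef_rot: [-90.1, -0.0, 82.2]
force: [-0.1, 0.1, 1.6]
grip_width: 0.274
t 3.42 pos [0.5603 0.1876 0.0857] rpy [-9.010e+01 -4.000e-02  8.224e+01] F [-0.09  0.14  1.63] w 0.274
need xyz [ 0.0002 -0.1505  0.15  ] m [ 0.0001 -0.0602  0.06  ] rot None
```

View pics/w3.png

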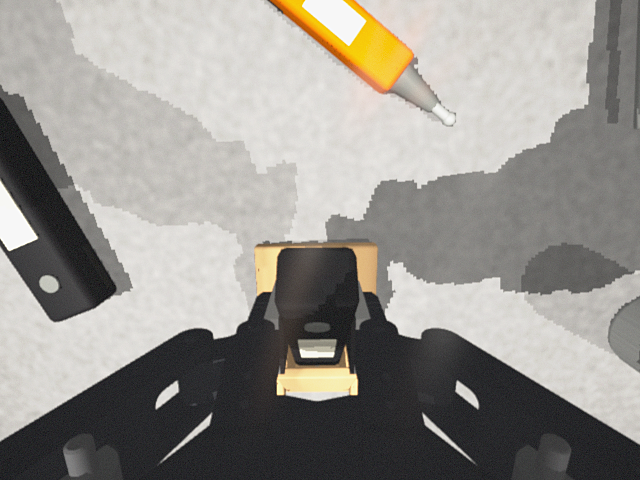

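Gripped: the opening is 23 mm and the pen body sits between both pads. Pulling out along the pen axis.

```bash
python3 -m inch '[{"x":0,"y":-0.01,"z":0.01,"ax":0,"ay":0,"az":0,"hand":1},{"x":0,"y":-0.03,"z":0.03,"ax":0,"ay":0,"az":0,"hand":1},{"x":0,"y":-0.05,"z":0.05,"ax":0,"ay":0,"az":0,"hand":1},{"x":0,"y":-0.075,"z":0.075,"ax":0,"ay":0,"az":0,"hand":1},{"x":0,"y":-0.1,"z":0.1,"ax":0,"ay":0,"az":0,"hand":1},{"x":0,"y":-0.125,"z":0.125,"ax":0,"ay":0,"az":0,"hand":1},{"x":0,"y":-0.15,"z":0.15,"ax":0,"ay":0,"az":0,"hand":1},{"x":0,"y":-0.17,"z":0.16,"ax":0,"ay":0,"az":0,"hand":1}]' 80
python3 - <<'E'
from h import *
need([.5,.1,.2],82.2)
im,d=imaging.get_image("side");cv2.imwrite("pics/s4.png",cv2.resize(im[180:380,220:470],None,fx=3,fy=3))
E
```

```text
time_s: 4.47
tool_pos: [0.4957, 0.1964, 0.1542]
eef_rot: [-90.1, -0.0, 82.3]
force: [0.2, 0.9, -1.2]
grip_width: 0.272
t 4.47 pos [0.4957 0.1964 0.1542] rpy [-9.006e+01 -4.000e-02  8.226e+01] F [ 0.23  0.91 -1.19] w 0.272
need xyz [-0.2372 -0.1147 -0.0433] m [-0.0949 -0.0459 -0.0173] rot [0.0013 0.0013 0.0009]
```

View pics/s4.png

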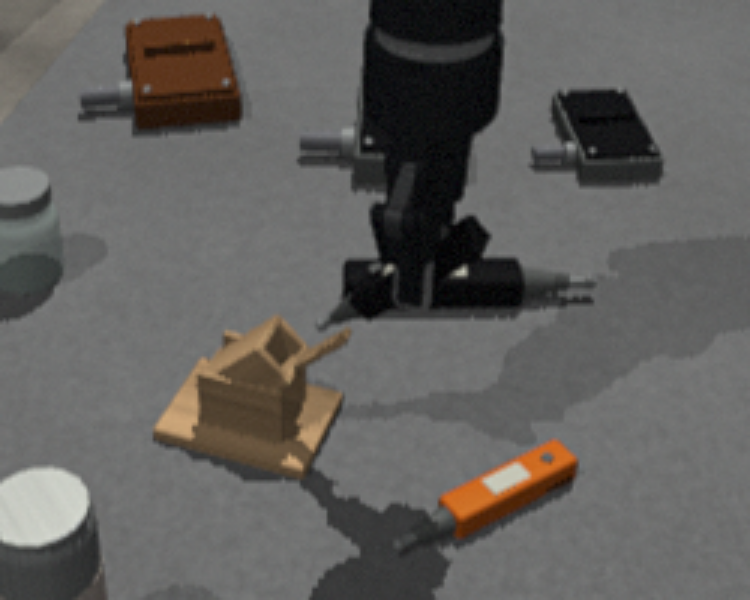

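```bash
python3 -m inch '[{"x":-0.05,"y":-0.08,"z":0,"ax":0,"ay":0,"az":0,"hand":1},{"x":-0.15,"y":-0.12,"z":0,"ax":0,"ay":0,"az":0,"hand":1},{"x":-0.28,"y":-0.12,"z":0,"ax":0,"ay":0,"az":0,"hand":1},{"x":-0.41,"y":-0.12,"z":0,"ax":0,"ay":0,"az":0,"hand":1},{"x":-0.54,"y":-0.12,"z":0,"ax":0,"ay":0,"az":0,"hand":1},{"x":-0.67,"y":-0.12,"z":0,"ax":0,"ay":0,"az":0,"hand":1},{"x":-0.79,"y":-0.12,"z":0,"ax":0,"ay":0,"az":0,"hand":1},{"x":-0.88,"y":-0.12,"z":0,"ax":0,"ay":0,"az":0,"hand":1}]' 80
python3 - <<'E'
from h import *
need([.497,-.168,.165],82.2)
E
```

```text
time_s: 5.52
tool_pos: [0.4484, -0.1544, 0.2027]
eef_rot: [-90.1, -0.1, 82.2]
force: [0.8, -0.7, -0.5]
grip_width: 0.272
t 5.53 pos [ 0.4484 -0.1544  0.2027] rpy [-9.015e+01 -6.000e-02  8.217e+01] F [ 0.79 -0.73 -0.5 ] w 0.272
need xyz [-0.0173  0.0946 -0.1248] m [-0.0069  0.0379 -0.0499] rot [ 0.0033 -0.0006  0.0013]
```

```bash
python3 -m inch '[{"x":-0.017,"y":0.0,"z":-0.08,"ax":0.003,"ay":0,"az":0,"hand":1},{"x":-0.017,"y":0.05,"z":-0.125,"ax":0.003,"ay":0,"az":0,"hand":1},{"x":-0.017,"y":0.095,"z":-0.125,"ax":0.003,"ay":0,"az":0,"hand":1},{"x":-0.017,"y":0.095,"z":-0.125,"ax":0.003,"ay":0,"az":0,"hand":1}]' 80
python3 - <<'E'
from h import *
need([.497,-.168,.105],82.2)
for n,(y0,y1,x0,x1) in dict(side=(150,280,280,440),top=(200,340,320,460),wrist=(0,480,0,640)).items():
    im,d=imaging.get_image(n);np.savez(n+"5.npz",im=im,d=d)
    f=1 if n=="wrist" else 4
    cv2.imwrite(f"pics/{n}5.png",cv2.resize(im[y0:y1,x0:x1],None,fx=f,fy=f,interpolation=cv2.INTER_CUBIC))
E
```

```text
time_s: 6.02
tool_pos: [0.4959, -0.1674, 0.1633]
eef_rot: [-89.8, -0.1, 82.2]
force: [-0.3, 0.0, 0.0]
grip_width: 0.271
t 6.03 pos [ 0.4959 -0.1674  0.1633] rpy [-89.81  -0.13  82.16] F [-0.31  0.03  0.04] w 0.271
need xyz [-0.0015  0.1458 -0.0033] m [-0.0006  0.0583 -0.0013] rot [-0.0043 -0.0008  0.0028]
```

View pics/side5.png

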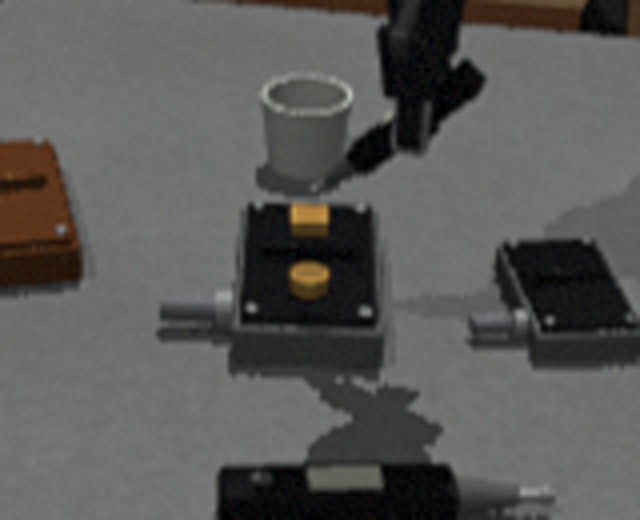

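View pics/top5.png

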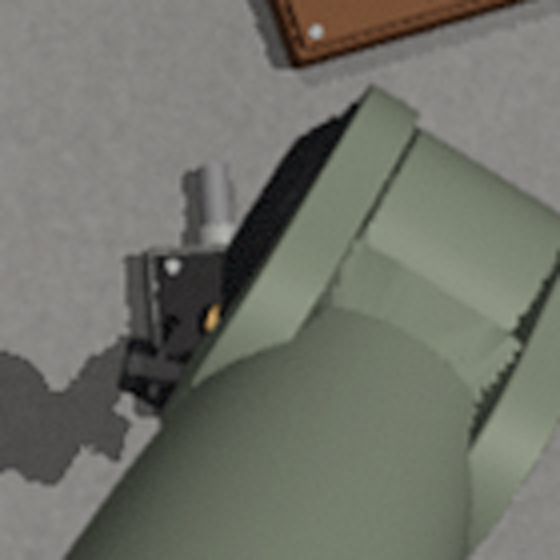

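View pics/wrist5.png

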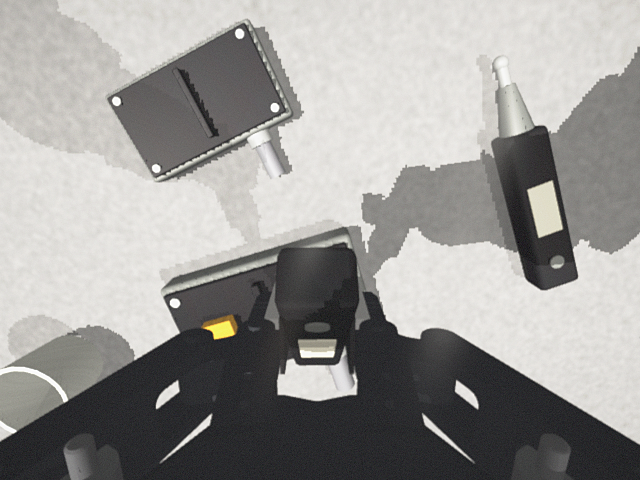

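The side view shows the tip at crop (316,188), about full pixel (359,197), above the block. The arm hides it from the top camera. I'll compare the predicted tip projection with the image.

```bash
python3 - <<'E'
from h import *
c=imaging.get_calibration("side");K=c["mtx"];T=np.linalg.inv(c["pose"])
def proj(p):
    q=T[:3,:3]@p+T[:3,3];q=K@q;return (q[:2]/q[2]).round(1)
t=np.array([.4959,-.1674,.1633]);off=np.array([.0611,-.0076,-.053])
print("tip pred",t+off,proj(t+off),"origin",proj(t+[-.0006,.0008,.0093]))
z=np.load("side5.npz");S=cloud("side",z['d'])
for v in range(188,203):print(v,[tuple(S[v,u].round(3)) for u in (357,359,361)], z['im'][v,356:364].max(1))
print("round",proj(np.array([.5582,-.1762,.048])),"square",proj(np.array([.572,-.2586,.048])))
z0=np.load("side0.npz");S0=cloud("side",z0['d']);im=z0['im']
hs=cv2.cvtColor(im,cv2.COLOR_BGR2HSV);m=cv2.inRange(hs,(12,120,90),(32,255,255));m[:190]=0;m[240:]=0;m[:,340:380]=m[:,340:380];m[:,:340]=0;m[:,380:]=0
for v0,v1 in((190,210),(210,235)):
    q=S0[v0:v1][m[v0:v1]>0];q=q[abs(q[:,2]-.048)<.003];print(len(q),q.mean(0).round(4),((q.min(0)+q.max(0))/2).round(4))
E
```

```text
tip pred [ 0.557  -0.175   0.1103] [358.2 198.5] origin [383.5 180.3]
188 [(np.float64(0.595), np.float64(-0.403), np.float64(0.025)), (np.float64(0.588), np.float64(-0.399), np.float64(0.028)), (np.float64(0.583), np.float64(-0.408), np.float64(0.025))] [81 79 77 77 73 71 70 71]
189 [(np.float64(0.595), np.float64(-0.402), np.float64(0.023)), (np.float64(0.589), np.float64(-0.403), np.float64(0.022)), (np.float64(0.583), np.float64(-0.406), np.float64(0.022))] [81 79 77 75 73 72 69 68]
190 [(np.float64(0.595), np.float64(-0.402), np.float64(0.019)), (np.float64(0.588), np.float64(-0.403), np.float64(0.019)), (np.float64(0.583), np.float64(-0.41), np.float64(0.017))] [82 76 77 76 72 70 72 69]
191 [(np.float64(0.594), np.float64(-0.402), np.float64(0.016)), (np.float64(0.588), np.float64(-0.403), np.float64(0.016)), (np.float64(0.582), np.float64(-0.407), np.float64(0.015))] [79 78 76 75 74 73 71 65]
192 [(np.float64(0.594), np.float64(-0.401), np.float64(0.013)), (np.float64(0.588), np.float64(-0.405), np.float64(0.011)), (np.float64(0.583), np.float64(-0.41), np.float64(0.01))] [79 
[... 1624 characters left out ...]
.float64(-0.001)), (np.float64(0.576), np.float64(-0.371), np.float64(0.002))] [114 104  99  99 112 109  98 101]
201 [(np.float64(0.577), np.float64(-0.296), np.float64(0.037)), (np.float64(0.572), np.float64(-0.295), np.float64(0.038)), (np.float64(0.566), np.float64(-0.295), np.float64(0.039))] [147 139 134 137 142 138  65  58]
202 [(np.float64(0.573), np.float64(-0.269), np.float64(0.049)), (np.float64(0.567), np.float64(-0.267), np.float64(0.051)), (np.float64(0.562), np.float64(-0.27), np.float64(0.049))] [174 173 172 175 178 171  57  22]
round [356.8 219. ] square [356.9 204. ]
34 [ 0.5719 -0.26    0.0494] [ 0.5727 -0.2615  0.0487]
34 [ 0.5586 -0.1766  0.0496] [ 0.559  -0.1764  0.0494]
```

Predicted tip (0.557, -0.175, 0.110) and observed tip agree within ~2 mm. Descending most of the way, then creeping.

```bash
python3 -m inch '[{"x":-0.0015,"y":0.05,"z":-0.003,"ax":-0.004,"ay":0,"az":0.003,"hand":1},{"x":-0.0015,"y":0.1,"z":-0.003,"ax":-0.004,"ay":0,"az":0.003,"hand":1},{"x":-0.0015,"y":0.125,"z":-0.003,"ax":-0.004,"ay":0,"az":0.003,"hand":1},{"x":-0.0015,"y":0.13,"z":-0.003,"ax":-0.004,"ay":0,"az":0.003,"hand":1},{"x":-0.0015,"y":0.13,"z":-0.003,"ax":-0.004,"ay":0,"az":0.003,"hand":1}]' 80
python3 - <<'E'
from h import *
need([.497,-.168,.105],82.2)
E
```

```text
time_s: 6.8
tool_pos: [0.4989, -0.1689, 0.1142]
eef_rot: [-90.3, 0.1, 82.2]
force: [-0.3, 0.7, -0.5]
grip_width: 0.267
t 6.8 pos [ 0.4989 -0.1689  0.1142] rpy [-90.28   0.11  82.18] F [-0.34  0.72 -0.47] w 0.267
need xyz [0.0017 0.0229 0.0051] m [0.0007 0.0091 0.002 ] rot [ 0.0063 -0.0005 -0.0024]
```

```bash
python3 -m inch '[{"x":0.001,"y":0.012,"z":0.004,"ax":0.006,"ay":0,"az":0,"hand":1},{"x":0.001,"y":0.016,"z":0.004,"ax":0.006,"ay":0,"az":0,"hand":1},{"x":0.001,"y":0.019,"z":0.004,"ax":0.006,"ay":0,"az":0,"hand":1},{"x":0.001,"y":0.021,"z":0.004,"ax":0.006,"ay":0,"az":0,"hand":1}]' 80
python3 - <<'E'
from h import *
need([.497,-.168,.105],82.2)
im,d=imaging.get_image("side");cv2.imwrite("pics/s7.png",cv2.resize(im[150:280,280:440],None,fx=4,fy=4,interpolation=cv2.INTER_CUBIC))
E
```

```text
time_s: 7.3
tool_pos: [0.4974, -0.1683, 0.1057]
eef_rot: [-90.0, 0.1, 82.2]
force: [-0.0, -0.3, -1.5]
grip_width: 0.268
t 7.3 pos [ 0.4974 -0.1683  0.1057] rpy [-90.01   0.11  82.18] F [-0.04 -0.33 -1.49] w 0.268
need xyz [0.0006 0.0017 0.0011] m [0.0003 0.0007 0.0004] rot [ 0.0002 -0.0005 -0.0024]
```

View pics/s7.png

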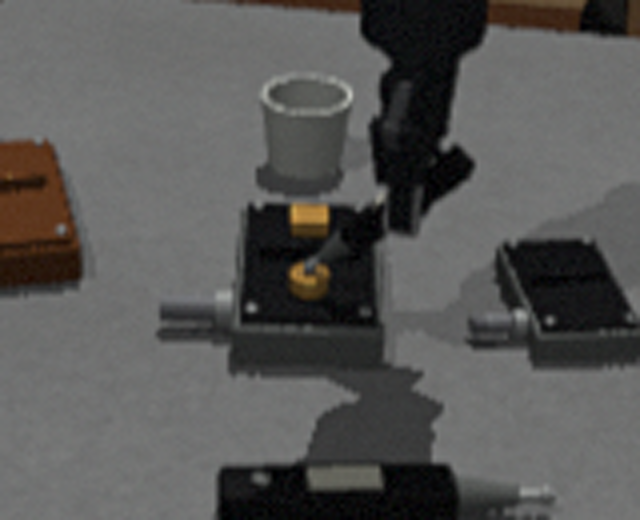

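The tip is just above the round terminal at crop (307,268). There's no clear force yet, so I'll keep creeping.

```bash
python3 -m inch '[{"x":0,"y":0.003,"z":0.001,"ax":0,"ay":0,"az":0,"hand":1},{"x":0,"y":0.006,"z":0.001,"ax":0,"ay":0,"az":0,"hand":1},{"x":0,"y":0.008,"z":0.001,"ax":0,"ay":0,"az":0,"hand":1},{"x":0,"y":0.008,"z":0.001,"ax":0,"ay":0,"az":0,"hand":1}]' 80
python3 - <<'E'
from h import *
need([.497,-.168,.105],82.2)
E
```

```text
time_s: 7.85
tool_pos: [0.4971, -0.1684, 0.1039]
eef_rot: [-90.1, 0.1, 82.2]
force: [-5.2, 1.6, 12.8]
grip_width: 0.27
t 7.85 pos [ 0.4971 -0.1684  0.1039] rpy [-90.06   0.13  82.18] F [-5.25  1.6  12.81] w 0.27
need xyz [ 0.0009 -0.0027  0.0003] m [ 0.0004 -0.0011  0.0001] rot [ 0.0014 -0.0005 -0.003 ]
```

```bash
python3 -m inch '[{"x":0,"y":0.002,"z":0,"ax":0,"ay":0,"az":0,"hand":1},{"x":0,"y":0.002,"z":0,"ax":0,"ay":0,"az":0,"hand":1},{"x":0,"y":0.002,"z":0,"ax":0,"ay":0,"az":0,"hand":1},{"x":0,"y":0.002,"z":0,"ax":0,"ay":0,"az":0,"hand":1}]' 80
python3 - <<'E'
from h import *
need([.497,-.168,.105],82.2)
im,d=imaging.get_image("side");cv2.imwrite("pics/s8.png",cv2.resize(im[150:280,280:440],None,fx=4,fy=4,interpolation=cv2.INTER_CUBIC))
z=np.load("top0.npz")
# square terminal target
off=np.array([.5580,-.1762,.048])-r.sense()['tool_pos']
print("sq tcp",np.array([.5722,-.2589,.048])-off)
E
```

```text
time_s: 8.35
tool_pos: [0.4971, -0.1684, 0.1041]
eef_rot: [-90.1, 0.1, 82.2]
force: [-3.6, 0.8, 9.5]
grip_width: 0.268
t 8.35 pos [ 0.4971 -0.1684  0.1041] rpy [-90.1    0.14  82.19] F [-3.6   0.81  9.5 ] w 0.268
need xyz [ 0.0009 -0.0022  0.0004] m [ 0.0003 -0.0009  0.0001] rot [ 0.0022 -0.0002 -0.0032]
sq tcp [ 0.51129382 -0.25108448  0.10413185]
```

View pics/s8.png

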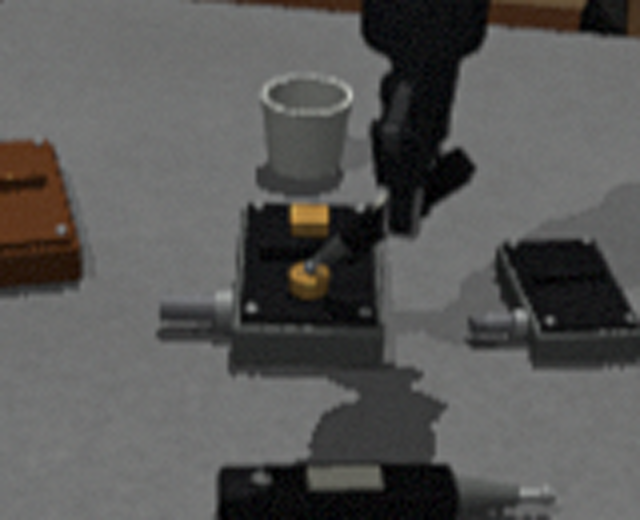

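Resting on the round terminal at 9-13 N for over 0.5 s, tip centred at crop (308,266). Lifting over the rib to the square one.

```bash
python3 -m inch '[{"x":0,"y":-0.06,"z":0,"ax":0,"ay":0,"az":0,"hand":1},{"x":0,"y":-0.12,"z":0,"ax":0,"ay":0,"az":0,"hand":1},{"x":-0.07,"y":-0.12,"z":-0.02,"ax":0,"ay":0,"az":0,"hand":1},{"x":-0.14,"y":-0.12,"z":-0.045,"ax":0,"ay":0,"az":0,"hand":1},{"x":-0.2,"y":-0.12,"z":-0.063,"ax":0,"ay":0,"az":0,"hand":1},{"x":-0.2,"y":-0.1,"z":-0.063,"ax":0,"ay":0,"az":0,"hand":1},{"x":-0.2,"y":-0.06,"z":-0.063,"ax":0,"ay":0,"az":0,"hand":1},{"x":-0.2,"y":-0.04,"z":-0.063,"ax":0,"ay":0,"az":0,"hand":1}]' 80
python3 - <<'E'
from h import *
need([.5113,-.2511,.1046],82.2)
im,d=imaging.get_image("side");cv2.imwrite("pics/s9.png",cv2.resize(im[150:280,280:440],None,fx=4,fy=4,interpolation=cv2.INTER_CUBIC))
E
```

```text
time_s: 9.4
tool_pos: [0.51, -0.2495, 0.1185]
eef_rot: [-89.9, 0.1, 82.2]
force: [-0.3, 0.3, -0.7]
grip_width: 0.268
t 9.4 pos [ 0.51   -0.2495  0.1185] rpy [-8.995e+01  6.000e-02  8.224e+01] F [-0.26  0.3  -0.69] w 0.268
need xyz [-0.0036  0.0347 -0.0038] m [-0.0014  0.0139 -0.0015] rot [-0.0012  0.0009 -0.0013]
```

View pics/s9.png

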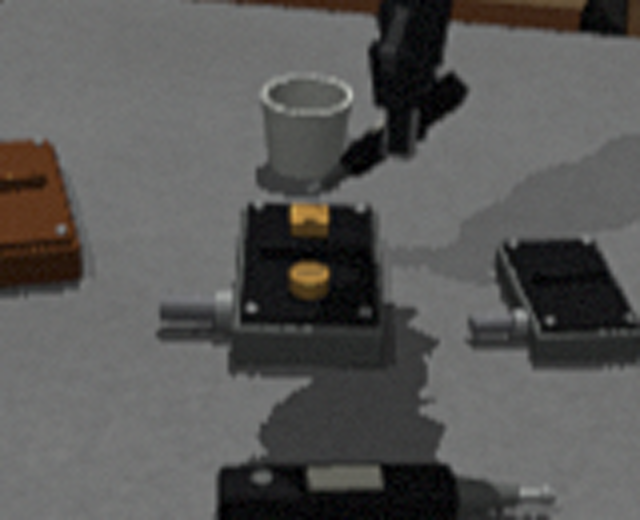

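```bash
python3 -m inch '[{"x":-0.003,"y":0.015,"z":-0.003,"ax":0,"ay":0,"az":0,"hand":1},{"x":-0.003,"y":0.025,"z":-0.003,"ax":0,"ay":0,"az":0,"hand":1},{"x":-0.003,"y":0.031,"z":-0.003,"ax":0,"ay":0,"az":0,"hand":1},{"x":-0.003,"y":0.034,"z":-0.003,"ax":0,"ay":0,"az":0,"hand":1},{"x":-0.003,"y":0.037,"z":-0.003,"ax":0,"ay":0,"az":0,"hand":1}]' 80
python3 - <<'E'
from h import *
need([.5113,-.2511,.1046],82.2)
im,d=imaging.get_image("side");cv2.imwrite("pics/s10.png",cv2.resize(im[150:280,280:440],None,fx=4,fy=4,interpolation=cv2.INTER_CUBIC))
E
```

```text
time_s: 10.07
tool_pos: [0.5106, -0.2507, 0.1042]
eef_rot: [-89.9, 0.1, 82.2]
force: [-5.8, 2.3, 12.9]
grip_width: 0.272
t 10.07 pos [ 0.5106 -0.2507  0.1042] rpy [-8.991e+01  5.000e-02  8.225e+01] F [-5.81  2.34 12.89] w 0.272
need xyz [-0.0008 -0.0011 -0.0018] m [-0.0003 -0.0004 -0.0007] rot [-0.002   0.0011 -0.0012]
```

View pics/s10.png

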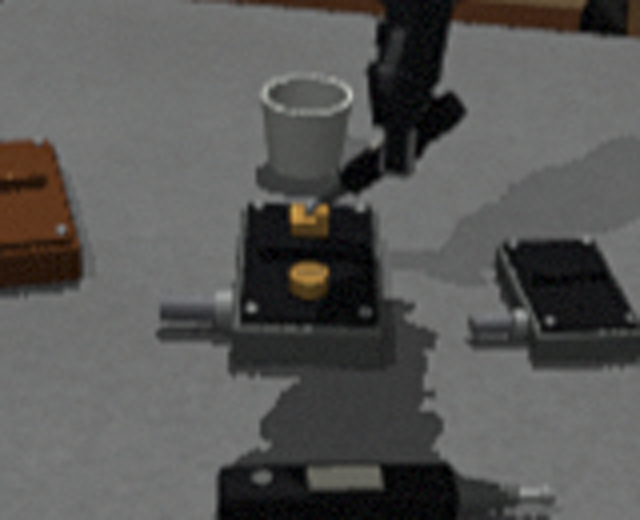

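In contact on the square terminal at 12.9 N, ball at crop (309,207) against an expected ~210 for a centred tip. Holding.

```bash
python3 -m inch '[{"x":0,"y":0.002,"z":0,"ax":0,"ay":0,"az":0,"hand":1},{"x":0,"y":0.002,"z":0,"ax":0,"ay":0,"az":0,"hand":1},{"x":0,"y":0.002,"z":0,"ax":0,"ay":0,"az":0,"hand":1},{"x":0,"y":0.002,"z":0,"ax":0,"ay":0,"az":0,"hand":1},{"x":0,"y":0.002,"z":0,"ax":0,"ay":0,"az":0,"hand":1}]' 80
python3 - <<'E'
from h import *
im,d=imaging.get_image("side");cv2.imwrite("pics/s11.png",im)
need([.45,-.15,.32],82.2,45)
need([.45,-.15,.32],82.2,-45)
s=r.sense();print([R.from_euler('xyz',s['eef_rot'],degrees=True).as_matrix().round(2).tolist()])
E
```

```text
time_s: 10.75
tool_pos: [0.5107, -0.2507, 0.1045]
eef_rot: [-90.0, 0.1, 82.3]
force: [-4.1, 1.4, 5.9]
grip_width: 0.274
t 10.8 pos [ 0.5107 -0.2506  0.1045] rpy [-8.996e+01  6.000e-02  8.226e+01] F [-2.06  0.78  5.6 ] w 0.269
need xyz [ 0.2283 -0.5388  0.1847] m [ 0.0913 -0.2155  0.0739] rot [ 9.992e-01  7.000e-04 -1.800e-03]
t 10.8 pos [ 0.5107 -0.2506  0.1045] rpy [-8.996e+01  6.000e-02  8.226e+01] F [-2.06  0.78  5.6 ] w 0.269
need xyz [ 0.2283 -0.5388  0.1847] m [ 0.0913 -0.2155  0.0739] rot [-1.0008e+00  1.8000e-03 -8.0000e-04]
[[[0.13, -0.0, -0.99], [0.99, -0.0, 0.13], [-0.0, -1.0, 0.0]]]
```

```bash
python3 -m inch '[{"x":0,"y":-0.08,"z":0,"ax":0,"ay":0,"az":0,"hand":1},{"x":0,"y":-0.2,"z":0.03,"ax":0,"ay":0,"az":0,"hand":1},{"x":0.05,"y":-0.33,"z":0.08,"ax":-0.15,"ay":0,"az":0,"hand":1},{"x":0.1,"y":-0.45,"z":0.12,"ax":-0.35,"ay":0,"az":0,"hand":1},{"x":0.15,"y":-0.53,"z":0.15,"ax":-0.55,"ay":0,"az":0,"hand":1},{"x":0.2,"y":-0.58,"z":0.18,"ax":-0.75,"ay":0,"az":0,"hand":1},{"x":0.22,"y":-0.6,"z":0.18,"ax":-0.9,"ay":0,"az":0,"hand":1},{"x":0.22,"y":-0.6,"z":0.18,"ax":-1,"ay":0,"az":0,"hand":1}]' 80
python3 -m inch '[{"x":0,"y":0,"z":0,"ax":-0.08,"ay":0,"az":0,"hand":1},{"x":0,"y":0,"z":0,"ax":-0.08,"ay":0,"az":0,"hand":1}]' 80
python3 - <<'E'
from h import *
need([.45,-.16,.34],82.2,-45)
for n in ("side","wrist"):
    im,d=imaging.get_image(n);np.savez(n+"12.npz",im=im,d=d)
    if n=="side": im=cv2.resize(im[80:280,280:530],None,fx=3,fy=3)
    cv2.imwrite(f"pics/{n}12.png",im)
E
```

```text
time_s: 11.8
tool_pos: [0.4508, -0.1527, 0.3455]
eef_rot: [-135.2, 0.2, 82.3]
force: [0.3, -0.0, -1.3]
grip_width: 0.267
time_s: 12.05
tool_pos: [0.4495, -0.1523, 0.3444]
eef_rot: [-138.8, 0.2, 82.2]
force: [-0.1, -0.9, -0.7]
grip_width: 0.271
t 12.05 pos [ 0.4495 -0.1523  0.3444] rpy [-138.77    0.15   82.2 ] F [-0.1  -0.91 -0.67] w 0.271
need xyz [-0.0189  0.0102  0.0059] m [-0.0076  0.0041  0.0023] rot [ 0.0837  0.0024 -0.0024]
```

View pics/side12.png

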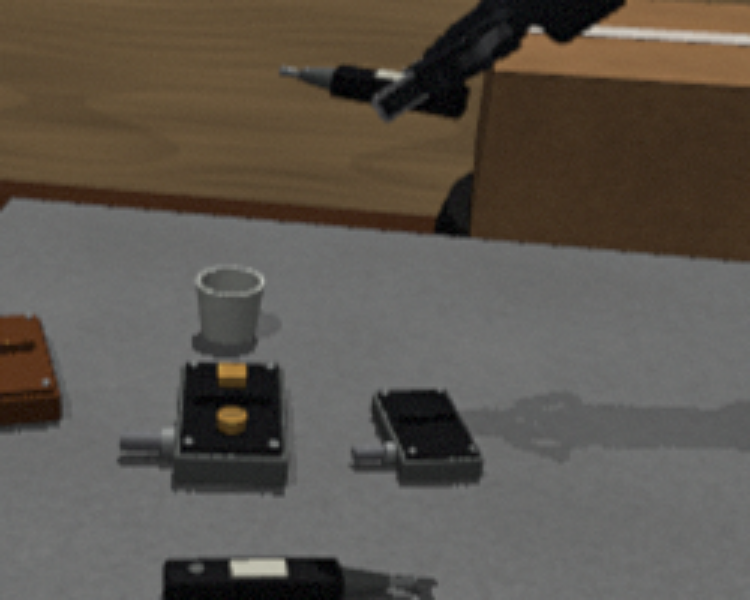

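View pics/wrist12.png

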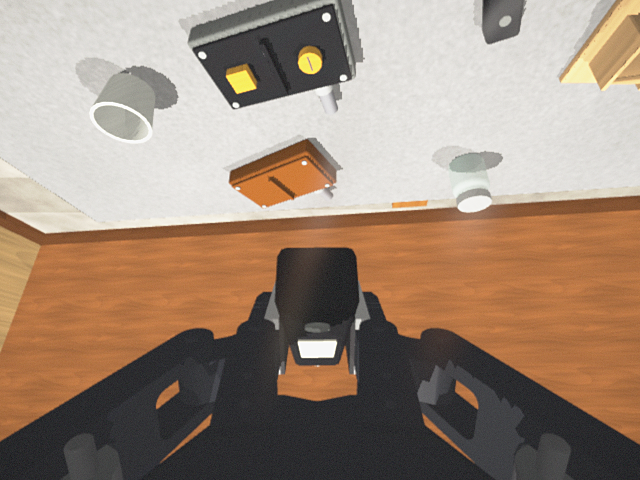

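The pen is up at ~0.35 m, level to within a few degrees, window up, and not slipped in the wrist view. Correcting the 4° overshoot, then measuring the tilt.

```bash
python3 -m inch '[{"x":0,"y":0,"z":0,"ax":0.08,"ay":0,"az":0,"hand":1},{"x":0,"y":0,"z":0,"ax":0.08,"ay":0,"az":0,"hand":1},{"x":0,"y":0,"z":0,"ax":0.08,"ay":0,"az":0,"hand":1},{"x":0,"y":0,"z":0,"ax":0.08,"ay":0,"az":0,"hand":1},{"x":0,"y":0,"z":0,"ax":0.08,"ay":0,"az":0,"hand":1},{"x":0,"y":0,"z":0,"ax":0.08,"ay":0,"az":0,"hand":1}]' 80
python3 - <<'E'
from h import *
need([.45,-.16,.34],82.2,-45)
im,d=imaging.get_image("side");S=cloud("side",d)
cv2.imwrite("pics/s13.png",cv2.resize(im[60:180,340:500],None,fx=4,fy=4,interpolation=cv2.INTER_CUBIC))
t=r.sense()['tool_pos']
# tip/nose ahead of fingers, tail behind
ax=np.array([np.cos(np.radians(-7.8)),np.sin(np.radians(-7.8)),0])
D=S-t;a=D@ax;m=(abs(D[...,2])<.03)&(abs(D@np.array([-ax[1],ax[0],0]))<.02)&(a>.02)&(a<.11)
q=S[m];aa=a[m]
for k in np.arange(.02,.11,.01):
    w=q[abs(aa-k)<.005]
    if len(w):print(round(k,2),len(w),w.mean(0).round(4),w[:,2].min().round(4),w[:,2].max().round(4))
u=np.linalg.svd(q-q.mean(0))[2][0];print("axis",u.round(3),np.degrees(np.arcsin(u[2]*np.sign(u[0]))))
print(r.sense()['dq'].round(3))
E
```

```text
time_s: 12.9
tool_pos: [0.4507, -0.153, 0.3458]
eef_rot: [-135.2, 0.2, 82.2]
force: [-0.4, 0.1, -0.2]
grip_width: 0.269
t 12.9 pos [ 0.4507 -0.153   0.3458] rpy [-135.22    0.19   82.24] F [-0.39  0.07 -0.24] w 0.269
need xyz [-0.0176  0.0108  0.0099] m [-0.007   0.0043  0.0039] rot [ 0.0048  0.0037 -0.0024]
0.02 28 [ 0.4743 -0.1475  0.3573] 0.3466 0.3651
0.03 50 [ 0.4818 -0.1482  0.358 ] 0.3458 0.3661
0.04 42 [ 0.4907 -0.1505  0.3573] 0.3447 0.3654
0.05 28 [ 0.5005 -0.1547  0.3564] 0.349 0.3626
0.06 24 [ 0.5102 -0.1565  0.3562] 0.3511 0.3609
0.07 14 [ 0.5192 -0.1606  0.3557] 0.3503 0.3596
0.08 14 [ 0.5299 -0.1619  0.3553] 0.3514 0.3593
axis [ 0.958 -0.282 -0.043] -2.466989009112792
[ 0.062  0.054  0.072  0.027 -0.04  -0.013]
```

View pics/s13.png

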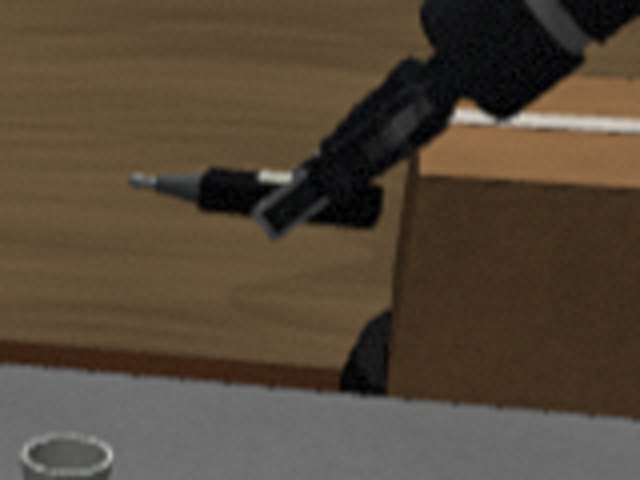

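```bash
python3 - <<'E'
from h import *
s=r.sense();print(s['dq'].round(2),s['tool_pos'].round(3),s['force'].round(1))
print(job.job_done())
E
```

```text
[ 0.06  0.05  0.07  0.03 -0.04 -0.01] [ 0.451 -0.153  0.346] [ 0.3  0.1 -1. ]
the job is handed in; nothing more can be done
None
```

I gripped the smaller black pen across its width and drew it out of the holder along its axis. I touched its tip to the round terminal, then the square one, and handed the job in at about 13 s of the 51 s allowed. No verdict was reported.

- **Round terminal:** the tip rested there for over 0.5 s, with the vertical force at 12.8 N early in the rest and 9.5 N at the end. The side view showed it centred to within about 3 mm.
- **Square terminal:** the tip rested there for over 0.6 s, with the vertical force at 12.9 N falling to about 6 N. It sat roughly 3 mm off centre, well inside the 15 mm allowed.
- **Final pose:** the pen is held at about 0.355 m, tip included, with the window facing up. The grip opening is 0.27 and the joints are still (under 0.1 deg/s).

Two readings disagreed slightly. The wrist says the pen is level to about 0.2°, while depth on the nose gives about 2.5° tip-down; both are inside the 15° limit. The turn overshot by about 4° and I corrected it before handing in.

I felt no contact with anything else on the bench, but I did not re-measure the other objects at the end.

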